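# Clamp a pine block in the squeeze clamp and keep the pressure on

### The arm

A 6-joint arm with a two-finger parallel gripper is mounted at the origin on a cart in front of the work surface, level with it; the furniture and walls round the work are solid. World frame = base frame: x ahead of the robot, y to its left, z up, the work surface at z = 0. Lengths are in m, angles in degrees, forces in N, time in s.
With the tool pointing down it reaches from about 0.325 to 0.85 m from the base axis. Payload 15.5 kg.
Tool frame: the origin (TCP) lies at the very end of the fingers, on their centre line; the grasp point (between the pads) lies arm.grip_depth behind it (arm.grip_depth is the distance from the TCP to the grasp point, in m); z points along the fingers, y is the line along which they close (so a half turn about z gives the same grasp; the last joint's range is limited). The gripper opens to 91 mm and grips with 3 to 60 N. Pads are 32 mm wide; open, the fingers measure 118 mm over their backs; the gripper's body (76 mm by 178 mm) begins 60 mm behind the grasp point.
Start: joints at [-71.82, 28.281, 77.091, -0, 74.628, -5.472], TCP at [0.251, -0.573, 0.214] pointing down, gripper open.
Joint ranges: [-166.48, 166.48], [-47.26, 123.95], [12.59, 153.08], [-70.14, 250.14], [6.76, 159.57], [-176.63, 176.63]. Speed limits (degrees/s): [108.29, 108.29, 147.25, 172.46, 172.46, 172.46].

### API

Orientations are given as a 3x3 rotation matrix whose columns are the frame's x, y, z axes.
In Python, from rig import arm gives the robot as it stands. Calls block until the motion is done:
- arm.move_to(position, orientation): joint-space move of the TCP to a pose.
- arm.move_l(position, orientation=None, feed=0.15): straight line of the TCP; orientation=None keeps the orientation; feed is the mean speed in m/s.
- arm.move_joints(angles): joint-space move.
- arm.grip(opening): finger opening in m; the grip force is fixed at half the most; returns when the fingers have stopped.
- arm.sleep(seconds).
- arm.solve_ik(position, orientation): joint angles nearest the present ones, or None.
- arm.snapshot(name): name is "scene" or "top" or "wrist"; returns the picture (400x640x3 uint8, red, green, blue); there is no depth.
- arm.get_calibration(name): a dict with "intrinsics" (3x3 intrinsics, pixels), "cam_to_world" (4x4, takes a point from camera to world coordinates). Camera axes: x right, y down, z forward; pixel columns grow to the right and rows downward; lengths in m; the calibration is good to about 2 mm. A picture is of the moment at which its call begins: read the wrist's pose just before it. get_calibration takes no time and is no camera call; for the wrist camera it gives the pose at the moment of the call.
A pose or a line that the arm cannot do raises arm.Unreachable and nothing moves.
- arm.sign_off(): hands the job in; it is judged then, once.
Readings, each from a call of its own:
- arm.current_t(): time.
- arm.current_joint_positions(): joint angles.
- arm.current_dq(): joint speeds.
- arm.current_tau(): joint torques, N m.
- arm.current_ee_pos(): TCP position.
- arm.current_tool_rot(): TCP orientation.
- arm.current_force(): force on the tool from outside, world axes, zero at the start.
- arm.current_torque(): the same for the moment, N m.
- arm.current_width(): finger opening in m.
- arm.current_grasp_force(): force on a finger pad.
Only numpy, scipy, OpenCV 4.12 (cv2) and the standard library are available. Lean on these libraries where they do the work, as an engineer would, in place of code of your own. Each camera call takes 0.05 s, during which the arm holds its last target. There are 200 camera calls.

### The job

Pull open the drawer of the small wooden drawer unit, take out the pine block and lay it on the bed of the squeeze bar clamp between the two jaws, roughly centred and with its long side along the jaws. Let go of it, then pump the clamp's black trigger toward its grip until the sliding jaw presses the block against the fixed jaw; squeeze lightly so that the wood is not dented, do not push the sliding jaw by hand, and leave the other things on the bench where they lie. Finish while holding: the fingers still squeeze trigger and grip together, so that the pressure stays on the block.

Things in the scene. Friction and masses are not known exactly. Their poses are not given: they have to be found in the camera images.
- unit: small plywood drawer unit, 200 (x) x 240 (y) x 85 (z) mm, fixed on the bench; origin at the centre of its underside; its front with the one drawer faces its own -x
- unit_drawer0 (a joint): how far the drawer is pulled out, m, 0 shut to 0.133 fully open; it slides to the unit's -x, about 1 N of friction. Its floor is 22 mm above the bench, its side walls 63 mm high; inside 155 mm (x) by 198 mm (y); shut, the inside of its front lies at x = -79 mm of the unit
- unit_drawer0_handle (a point): middle of the drawer's handle, a level steel bar 11 mm thick and 120 mm long parallel to the unit's y, 35 mm off the drawer front, 47 mm above the bench; it moves with the drawer
- block: pine block, 44 (x) x 140 (y) x 38 (z) mm, 0.08 to 0.17 kg; origin at the centre of its underside, y along its length. The clamp dents it above 60 N. It starts inside the shut drawer, lying roughly parallel to the unit's y
- clamp: squeeze bar clamp on a metal bed, fixed on the bench. Origin on the bench under the fixed jaw's face, on the bar's axis; y runs along the bar from fixed to sliding jaw, z up. The bed (x -35 to 35, y -150 to 160 mm) has its top at z = 22 mm; the block lies on it over the slot of the toothed bar. Trigger and grip behind the fixed jaw are 62 mm over both at rest, 42 mm fully squeezed
- fixed_jaw: fixed jaw, 52 mm wide (x), fills y = -30 to 0 of the clamp, top at z = 65 mm; its origin is that of the clamp, its rubber face lies at y = 0. 38 mm of free room between it and the trigger at rest
- far_jaw: sliding jaw at the end of the bar, 26 mm thick, 52 mm wide, top at z = 66 mm, carrying the sprung pad; its origin is that of the clamp at bar travel 0, and shifts with the bar
- pad_face: rubber pad, 46 mm wide, 36 mm high, on the sliding jaw's face toward the block; it presses the block. Origin not on the pad: see point pad_front
- pad_front (a point): centre of the pad's front face; it stands at y = 108 mm minus the bar's travel in the clamp's frame, z = 44 mm
- bar (a joint): travel of the bar and sliding jaw toward the fixed jaw, m; starts between 0 and 0.012, at most 0.085 (the block is reached at about 0.064). Friction 3.5 N. Toothed every 6 mm; each full stroke of the trigger moves it about 18 mm, and it stays there when the trigger goes back
- pad (a joint): how far the sprung pad is pressed in, m: 0 free, 3 N per mm (2 mm = 6 N), solid at 8 mm
- trigger (a joint): trigger squeeze, m: 0 at rest to 0.020 fully squeezed; it slides straight along the bar toward the grip (clamp's -y), a spring of 3 to 5 N brings it back. A one-way tooth drives the bar; free strokes take about 10 N. Once the jaw meets the block the trigger stalls before its end; the pressure on the block is the push on the trigger less about 8 N, and about 3 N once let go
- trigger_blade: the trigger's upright blade, 12 mm thick (y) and 24 mm wide (x), z = 29 to 105 mm; origin that of the clamp at rest; see point trigger_face
- trigger_face (a point): middle of the trigger's outer face (toward the fixed jaw), at y = -68 mm of the clamp at rest, z = 78 mm; it moves with the trigger
- clamp_grip: the fixed grip behind the trigger, 14 mm thick (y), z up to 110 mm; origin that of the clamp
- grip_face (a point): middle of the grip's outer face (away from the trigger), at y = -130 mm of the clamp, z = 78 mm
- tape_measure: dark green tape measure, lying on the bench; leave it
- slip_pliers: slip-joint pliers with red handles, lying on the bench; leave it
- screwdriver_yellow: screwdriver with yellow handle, lying on the bench; leave it
- combination_wrench: steel combination wrench, lying on the bench; leave it
- electrical_tape: roll of black tape, lying on the bench; leave it
- padlock: brass padlock, lying on the bench; leave it

How it is judged (in metres and radians):
On the way, in this order (a step that is already met when the one before it is completed fails the run):
1. the drawer is pulled open (value of joint unit_drawer0 above 0.08 m), for 0.1 s.
2. the block lies on the clamp's bed between the jaws and is let go, the pad not yet pressed (x of block in the frame of clamp between -0.04 and 0.04 m and z of block in the frame of clamp between 0.018 and 0.027 m and contact force between the fingers and block below 0.2 N and y of block in the frame of clamp between 0.01 and 0.095 m and angle between the x axis of block and the y axis of clamp, either way round below 0.5 rad and value of joint pad below 0.001 m), for 0.2 s.
At the end, for the whole second after the job is handed in: The block lies on the bed, square to the jaws (within 0.12 rad) and within 40 mm of the bar's axis, pressed by the pad with 6 to 60 N against the fixed jaw (more than 4 N there), untouched by the fingers, while the fingers still press on the trigger (over 5 N) and on the grip (over 2 N) (x of block in the frame of clamp between -0.04 and 0.04 m and z of block in the frame of clamp between 0.018 and 0.027 m and contact force between the fingers and block below 0.2 N and y of block in the frame of clamp between 0.016 and 0.028 m and angle between the x axis of block and the y axis of clamp, either way round below 0.12 rad and contact force between pad_face and block between 6 and 60 N and contact force between fixed_jaw and block above 4 N and contact force between the fingers and trigger_blade above 5 N and contact force between the fingers and clamp_grip above 2 N and linear speed of block below 0.02 m/s); the arm keeps its last pose, push and grip.
It fails at once if the block is dented: the pad presses it with more than 60 N (contact force between pad_face and block above 60 N).
It fails at once if the sliding jaw is pushed by hand (contact force between the fingers and far_jaw above 6 N).
It fails at once if something else on the bench is moved by more than 30 mm (distance of any of tape_measure, slip_pliers, screwdriver_yellow, combination_wrench, electrical_tape, padlock from where it was at the start of the episode above 0.03 m).
It also fails if it takes over 58 s, if anything falls off the work surface, if the arm or the gripper's body presses on something with over 40 N, if the wrist force passes 120 N, or if a joint passes its speed limit or range.

## Working session

There is one attempt and no reset: what is moved stays moved. The work goes in short steps, each a Python script; the robot and the scene stay as the last script left them, time stands still between calls to the robot, and variables do not carry over. Pictures are saved under pics/ and viewed, at most 12 in all, crops included, and the job is handed in when it is done.

```bash
mkdir -p pics; ls
python3 - <<'E'
from rig import arm
import cv2,numpy as np
for n in("scene","top"):
    cv2.imwrite(f"pics/{n}0.png",arm.snapshot(n)[:,:,::-1])
    c=arm.get_calibration(n);print(n,np.round(c["intrinsics"],1).tolist(),np.round(c["cam_to_world"],3).tolist())
print(arm.grip_depth,arm.current_t(),arm.current_width(),arm.current_tool_rot())
E
```

```text
pics
scene [[478.6, 0.0, 316.1], [0.0, 478.6, 198.6], [0.0, 0.0, 1.0]] [[0.812, -0.248, 0.528, -0.162], [-0.583, -0.369, 0.723, -1.041], [0.016, -0.896, -0.445, 0.658], [0.0, 0.0, 0.0, 1.0]]
top [[423.6, 0.0, 323.6], [0.0, 423.6, 189.7], [0.0, 0.0, 1.0]] [[-0.387, -0.808, 0.443, -0.12], [-0.922, 0.339, -0.187, 0.235], [0.001, -0.481, -0.877, 1.387], [0.0, 0.0, 0.0, 1.0]]
0.0188 0.1 0.09119311001946798 [[ 9.16006608e-01  4.01163005e-01 -3.69323643e-04]
 [ 4.01163167e-01 -9.16006009e-01  1.05140487e-03]
 [ 8.34820609e-05 -1.11125285e-03 -9.99999379e-01]]
```

View pics/top0.png

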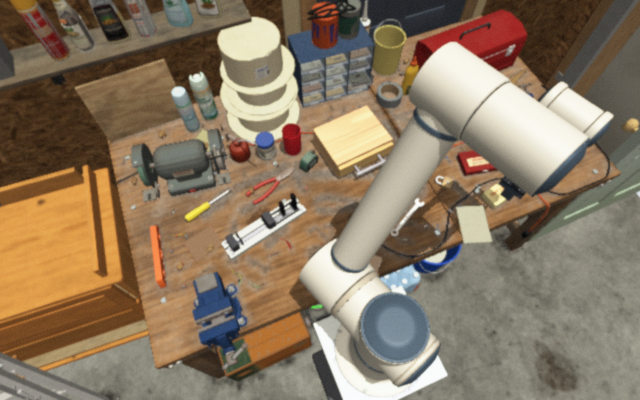

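View pics/scene0.png

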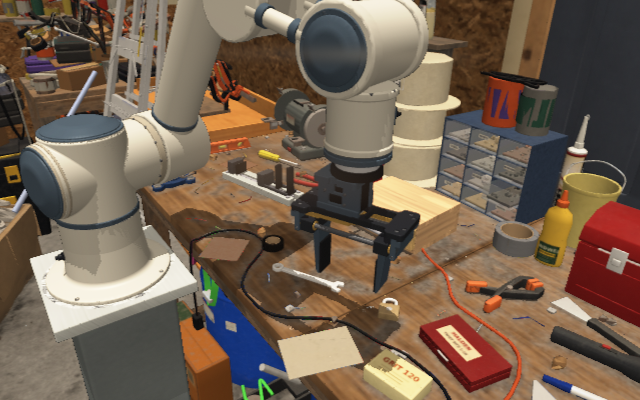

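The top view shows the unit near (353,142) with its handle at (370,163), and the clamp from (230,243) to (300,205) with its trigger at the upper right end. I'll enlarge that area.

```bash
cat > h.py <<'E'
from rig import arm
import numpy as np,cv2
from scipy.spatial.transform import Rotation as R
def ray(c,uv,z):
    M=np.array(c["cam_to_world"]);d=M[:3,:3]@np.linalg.solve(np.array(c["intrinsics"]),[uv[0],uv[1],1])
    o=M[:3,3];return o+d*(z-o[2])/d[2]
def proj(c,p):
    M=np.linalg.inv(np.array(c["cam_to_world"]));q=M[:3,:3]@np.array(p)+M[:3,3]
    q=np.array(c["intrinsics"])@q;return q[:2]/q[2]
def down(yaw):  # tool z down; tool y axis along world angle yaw (deg)
    a=np.radians(yaw);y=np.array([np.cos(a),np.sin(a),0]);z=np.array([0,0,-1.]);return np.column_stack([np.cross(y,z),y,z])
E
python3 - <<'E'
from h import *
im=cv2.imread("pics/top0.png");c=im[95:265,210:420];cv2.imwrite("pics/topc.png",cv2.resize(c,None,fx=3.5,fy=3.5,interpolation=cv2.INTER_CUBIC))
c=arm.get_calibration("top")
for uv,z in [((230,243),.066),((300,205),.1),((353,142),.085),((370,163),.047)]:print(uv,ray(c,uv,z).round(3))
E
```

```text
(230, 243) [0.483 0.319 0.066]
(300, 205) [0.508 0.057 0.1  ]
(353, 142) [ 0.684 -0.223  0.085]
(370, 163) [ 0.596 -0.255  0.047]
```

View pics/topc.png

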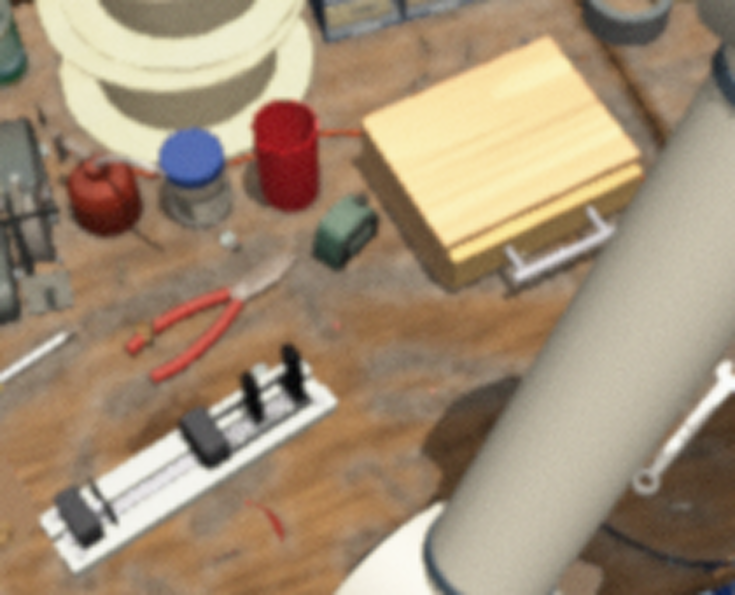

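```bash
cat >> h.py <<'E'
from scipy.optimize import least_squares
def fit(obs,x0):  # obs: list of (calib, local xyz, uv); pose x,y,yaw
    def f(p):
        r=R.from_euler('z',p[2]).as_matrix()
        return np.concatenate([proj(c,r@np.array(l)+[p[0],p[1],0])-uv for c,l,uv in obs])
    s=least_squares(f,x0);return s.x,f(s.x).round(1)
E
python3 - <<'E'
from h import *
c=arm.get_calibration("top")
q=lambda u,v:np.array([210+u/3.5,95+v/3.5])
U,r=fit([(c,(.1,.12,.085),q(363,122)),(c,(.1,-.12,.085),q(545,40)),(c,(-.1,-.12,.085),q(640,158)),(c,(-.1,.12,.085),q(452,250))],[.68,-.22,-.4]);print(U,np.degrees(U[2]),r)
C,r=fit([(c,(.035,-.15,.022),q(312,365)),(c,(-.035,-.15,.022),q(337,402)),(c,(.035,.16,.022),q(40,520)),(c,(-.035,.16,.022),q(75,567))],[.5,.2,0]);print(C,np.degrees(C[2]),r)
np.save("pose0.npy",[U,C])
cw=arm.get_calibration("wrist");M=np.array(cw["cam_to_world"]);T=arm.current_tool_rot()
print("cam in tool",(T.T@(M[:3,3]-arm.current_ee_pos())).round(3),(T.T@M[:3,:3]).round(2).tolist(),np.round(cw["intrinsics"],0).tolist())
for u,p in(("clamp",C[:2]),("unit",U[:2])):
  for yaw in(-90,-60,0,60,90,120):
    print(u,yaw,arm.solve_ik([*p,.35],down(yaw)))
E
```

```text
[ 0.71401293 -0.23639644  0.1196364 ] 6.854660657608078 [-1.4 -0.9 -0.1 -1.8  1.4  0.8 -0.   1.4]
[0.51427349 0.18386233 0.20258614] 11.607330657137181 [-1.7 -2.   1.7  1.8  0.1 -1.3 -0.1  1.3]
cam in tool [ 0.068  0.002 -0.171] [[-0.0, -0.97, -0.25], [1.0, -0.0, -0.0], [-0.0, -0.25, 0.97]] [[347.0, 0.0, 315.0], [0.0, 347.0, 202.0], [0.0, 0.0, 1.0]]
clamp -90 [ 1.34079191e+01  1.57364011e+01  7.58309064e+01 -2.54444375e-14
  8.84326925e+01  1.03407919e+02]
clamp -60 [ 1.34079191e+01  1.57364011e+01  7.58309064e+01 -2.54444375e-14
  8.84326925e+01  7.34079191e+01]
clamp 0 [ 1.34079191e+01  1.57364011e+01  7.58309064e+01 -2.54444375e-14
  8.84326925e+01  1.34079191e+01]
clamp 60 [ 1.34079191e+01  1.57364011e+01  7.58309064e+01 -2.54444375e-14
  8.84326925e+01 -4.65920809e+01]
clamp 90 [ 1.34079191e+01  1.57364011e+01  7.58309064e+01 -2.54444375e-14
  8.84326925e+01 -7.65920809e+01]
clamp 120 [ 1.34079191e+01  1.57364011e+01  7.58309064e+01 -2.54444375e-14
  8.84326925e+01 -1.06592081e+02]
unit -90 [-2.28637326e+01  3.58426179e+01  4.24891780e+01 -2.54444375e-14
  1.01668204e+02  6.71362674e+01]
unit -60 [-2.28637326e+01  3.58426179e+01  4.24891780e+01 -2.54444375e-14
  1.01668204e+02  3.71362674e+01]
unit 0 [-2.28637326e+01  3.58426179e+01  4.24891780e+01 -2.54444375e-14
  1.01668204e+02 -2.28637326e+01]
unit 60 [-2.28637326e+01  3.58426179e+01  4.24891780e+01 -2.54444375e-14
  1.01668204e+02 -8.28637326e+01]
unit 90 [-2.28637326e+01  3.58426179e+01  4.24891780e+01 -2.54444375e-14
  1.01668204e+02 -1.12863733e+02]
unit 120 [-2.28637326e+01  3.58426179e+01  4.24891780e+01 -2.54444375e-14
  1.01668204e+02 -1.42863733e+02]
```

Run:
```python
from h import *
U,C=np.load("pose0.npy");r=R.from_euler('z',U[2]).as_matrix()
p=r@[-.10,-.09,0]+[U[0],U[1],.33]
arm.move_to(p,down(np.degrees(U[2])))
np.save("cw1.npy",arm.get_calibration("wrist"),allow_pickle=True)
cv2.imwrite("pics/w1.png",arm.snapshot("wrist")[:,:,::-1]);print(arm.current_t(),arm.current_joint_positions())
```

```text
1.825 [-3.32784797e+01  3.18073272e+01  5.28305745e+01 -1.05577539e-02
  9.53960285e+01 -4.00101584e+01]
```

View pics/w1.png

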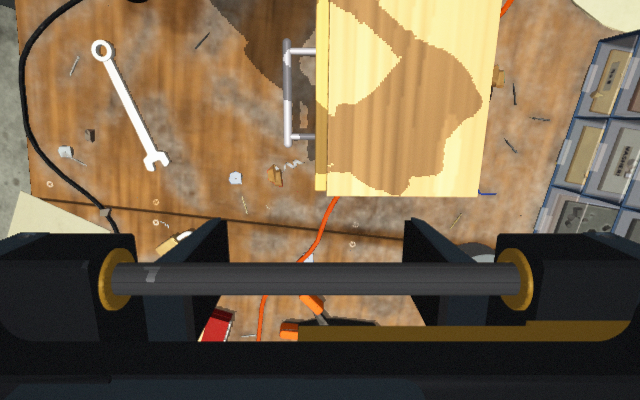

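The wrist view shows the handle bar from (288,40) to (288,147), and the unit's top right corners at (327,194) and (477,195). The clear path to the handle is free of tools.

Run:
```python
from h import *
U0,C=np.load("pose0.npy");c=np.load("cw1.npy",allow_pickle=True).item()
a,b=ray(c,(288,40),.047),ray(c,(288,147),.047);print(a,b,np.linalg.norm(a-b))
U,r=fit([(c,(-.1,-.12,.085),(327,194)),(c,(.1,-.12,.085),(477,195)),(c,(-.135,.06,.047),(288,41)),(c,(-.135,-.06,.047),(288,146))],U0)
print(U0,U,np.degrees(U[2]),r)
d=a-b;print("bar yaw",np.degrees(np.arctan2(-d[0],d[1])))
np.save("U.npy",U)
```

```text
[ 0.57375016 -0.19015786  0.047     ] [ 0.58617116 -0.31760586  0.047     ] 0.12805183823385513
[ 0.71401293 -0.23639644  0.1196364 ] [ 0.71632839 -0.23650662  0.12431929] 7.122970880936773 [-8.3  1.2  4.6 -1.   0.7  2.3  3.2 -2.4]
bar yaw 5.56643196672601
```

Run:
```python
from h import *
U=np.load("U.npy");c=np.load("cw1.npy",allow_pickle=True).item()
U,r=fit([(c,(-.084,-.12,.085),(327,194)),(c,(.1,-.12,.085),(477,195)),(c,(-.135,.06,.047),(288,44)),(c,(-.135,-.06,.047),(288,143))],U)
print(U,np.degrees(U[2]),r);np.save("U.npy",U)
Rz=R.from_euler('z',U[2]).as_matrix();yaw=np.degrees(U[2]);w=lambda x,y,z:Rz@[x,y,0]+[U[0],U[1],z]
print("handle",w(-.135,0,.047))
arm.grip(.028)
arm.move_to(w(-.135,0,.12),down(yaw));arm.move_l(w(-.135,0,.032))
print(arm.current_force())
arm.grip(0.0);print("w",arm.current_width(),arm.current_grasp_force(),arm.current_force(),arm.current_ee_pos(),arm.current_t())
if arm.current_width()>.006:
    arm.move_l(w(-.135-.128,0,.032),feed=.12)
    print(arm.current_width(),arm.current_force(),arm.current_ee_pos(),arm.current_t())
    arm.grip(.03);arm.move_l(w(-.263,0,.13),feed=.3)
    # look: camera over the drawer
    arm.move_to(w(-.16,-.08,.30),down(yaw))
    np.save("cw2.npy",arm.get_calibration("wrist"),allow_pickle=True)
    cv2.imwrite("pics/w2.png",arm.snapshot("wrist")[:,:,::-1]);print(arm.current_t())
```

```text
[ 0.71328268 -0.2378353   0.1106893 ] 6.342029441765934 [ 0.8  1.   0.4  0.9 -1.3 -1.5  0.1 -0.1]
handle [ 0.57910885 -0.25274786  0.047     ]
[0.43679909 0.37936854 0.56349741]
w 0.01035644244651605 29.99828964471817 [-6.66360972 -2.33132018  8.87771105] [ 0.57868926 -0.25306822  0.0328417 ] 4.9417
0.010021150843071713 [-1.32584274  1.00372396 11.88781379] [ 0.45184696 -0.2670915   0.0327923 ] 6.1583
8.0583
```

View pics/w2.png

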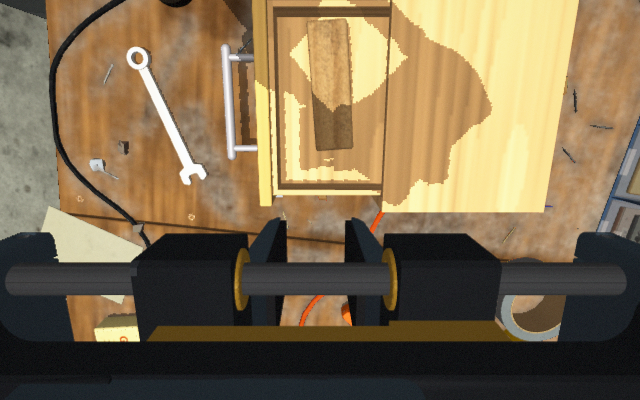

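The drawer is open. The block's top corners are at (308,19), (347,20), (353,149) and (316,151). I'll look at the clamp up close before grasping.

Run:
```python
from h import *
C=np.load("pose0.npy")[1];c=np.load("cw2.npy",allow_pickle=True).item();U=np.load("U.npy")
P=np.array([ray(c,u,.06) for u in((308,19),(347,20),(353,149),(316,151))])
print(P.round(4),[np.linalg.norm(P[i]-P[i-1]).round(4) for i in range(4)])
B,r=fit([(c,(-.022,.07,.06),(308,19)),(c,(.022,.07,.06),(347,20)),(c,(.022,-.07,.06),(353,149)),(c,(-.022,-.07,.06),(316,151))],[*P.mean(0)[:2],.1])
print(B,np.degrees(B[2]),r);np.save("B.npy",B)
dr=R.from_euler('z',-U[2]).as_matrix()@[B[0]-U[0],B[1]-U[1],0];print("in unit",dr)
Rz=R.from_euler('z',C[2]).as_matrix()
arm.move_to(Rz@[.09,0,0]+[C[0],C[1],.30],down(np.degrees(C[2])+90))
np.save("cw3.npy",arm.get_calibration("wrist"),allow_pickle=True)
cv2.imwrite("pics/w3.png",arm.snapshot("wrist")[:,:,::-1]);print(arm.current_t())
```

```text
[[ 0.5353 -0.17    0.06  ]
 [ 0.5771 -0.1665  0.06  ]
 [ 0.6021 -0.302   0.06  ]
 [ 0.5594 -0.3091  0.06  ]] [np.float64(0.1411), np.float64(0.0419), np.float64(0.1379), np.float64(0.0433)]
[ 0.56843016 -0.23696785  0.17129285] 9.814357537551468 [-0.7  1.7  1.3 -2.1 -0.1  0.1 -0.6  0.5]
in unit [-0.14387023  0.01686305  0.        ]
10.05
```

View pics/w3.png

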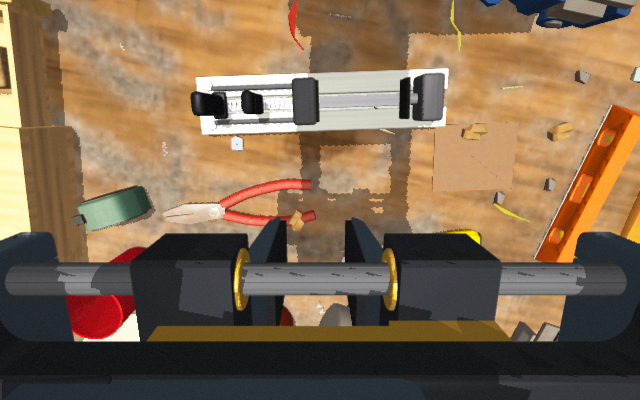

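The clamp's bed corners are near (196,77), (449,68), (444,125) and (202,133). The fixed jaw is at columns 292–318, the pad at 400–410 and the sliding jaw at 412–443. I'll zoom in for better corners.

Run:
```python
import cv2
im=cv2.imread("pics/w3.png")[60:140,185:455];cv2.imwrite("pics/w3c.png",cv2.resize(im,None,fx=2.96,fy=2.96*1,interpolation=cv2.INTER_CUBIC))
```

```text
(no output)
```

View pics/w3c.png

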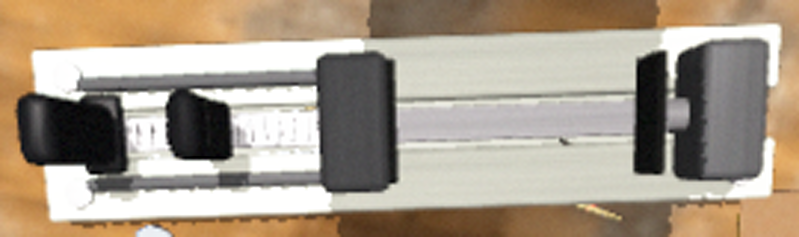

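Run:
```python
from h import *
C0=np.load("pose0.npy")[1];c=np.load("cw3.npy",allow_pickle=True).item()
q=lambda u,v:np.array([185+u/2.96,60+v/2.96])
C,r=fit([(c,(-.035,-.15,.022),q(33,52)),(c,(-.035,.16,.022),q(780,25)),(c,(.035,.16,.022),q(772,197)),(c,(.035,-.15,.022),q(50,218))],C0)
print(C0,C,np.degrees(C[2]),r);np.save("C.npy",C)
Ri=R.from_euler('z',-C[2]).as_matrix()
for n,uv,z in(("jawface",(392,122),.065),("jawback",(319,122),.065),("padtop",(637,112),.062),("farjaw",(685,110),.066),("trig",(170,125),.105),("trig R",(230,125),.105),("grip",(20,130),.11),("jaw x-",(352,52),.065),("jaw x+",(358,190),.065)):
    p=ray(c,q(*uv),z)-[C[0],C[1],0];print(n,(Ri@p).round(4))
```

```text
[0.51427349 0.18386233 0.20258614] [0.52111393 0.1868508  0.23126947] 13.250764679636461 [-0.8 -0.9  0.9 -0.3  0.1  0.4 -0.2  1.2]
jawface [ 0.     -0.0019  0.065 ]
jawback [-0.0009 -0.0296  0.065 ]
padtop [-0.0008  0.0918  0.062 ]
farjaw [-0.0008  0.1089  0.066 ]
trig [-1.00e-04 -7.82e-02  1.05e-01]
trig R [ 0.0006 -0.0576  0.105 ]
grip [ 1.000e-04 -1.281e-01  1.100e-01]
jaw x- [-0.0256 -0.0161  0.065 ]
jaw x+ [ 0.0248 -0.0157  0.065 ]
```

Run:
```python
from h import *
C=np.load("C.npy");B=np.load("B.npy");yb=np.degrees(B[2]);yc=np.degrees(C[2])+90
Rz=R.from_euler('z',C[2]).as_matrix();w=lambda x,y,z:Rz@[x,y,0]+[C[0],C[1],z]
arm.grip(.066)
arm.move_to([B[0],B[1],.14],down(yb));arm.move_l([B[0],B[1],.030])
print(arm.current_force());arm.grip(.03)
print("w",arm.current_width(),arm.current_grasp_force(),arm.current_force())
if arm.current_width()>.035:
    arm.move_l([B[0],B[1],.17],feed=.25)
    arm.move_to(w(0,.047,.17),down(yc))
    print(arm.current_width(),arm.current_force())
    arm.move_l(w(0,.047,.060),feed=.2);arm.move_l(w(0,.047,.0315),feed=.05)
    print(arm.current_width(),arm.current_force(),arm.current_ee_pos(),w(0,.047,.0315))
print(arm.current_t())
```

```text
[-0.32056303 -0.29089267  0.79322438]
w 0.04403803550238773 29.904134273529053 [-0.67980582  0.39987027  6.20629762]
0.044013211299539716 [ 0.24823117  0.04451332 -1.62507841]
0.04359362250303623 [ 0.42816033  0.00574381 -1.65668175] [0.51022311 0.23256916 0.03120401] [0.51034091 0.23259948 0.0315    ]
17.6667
```

Run:
```python
from h import *
C=np.load("C.npy");yc=np.degrees(C[2])+90
Rz=R.from_euler('z',C[2]).as_matrix();w=lambda x,y,z:Rz@[x,y,0]+[C[0],C[1],z]
z=.0315
while arm.current_force()[2]<0 and z>.0285:
    z-=.0005;arm.move_l(w(0,.047,z),feed=.02)
print(z,arm.current_force())
arm.grip(.054);arm.move_l(w(0,.047,.17),feed=.2);arm.grip(.091)
arm.move_to(w(.09,0,.30),down(yc))
c=arm.get_calibration("wrist");im=arm.snapshot("wrist");print(arm.current_t())
q=proj(c,w(0,.02,.05)).astype(int);print(q)
np.save("cw4.npy",c,allow_pickle=True)
cv2.imwrite("pics/w4.png",cv2.resize(im[40:150,185:455,::-1],None,fx=2.96,fy=2.96,interpolation=cv2.INTER_CUBIC))
```

```text
0.031 [ 1.00701566 -0.65419813  0.16797535]
20.6167
[334  95]
```

View pics/w4.png

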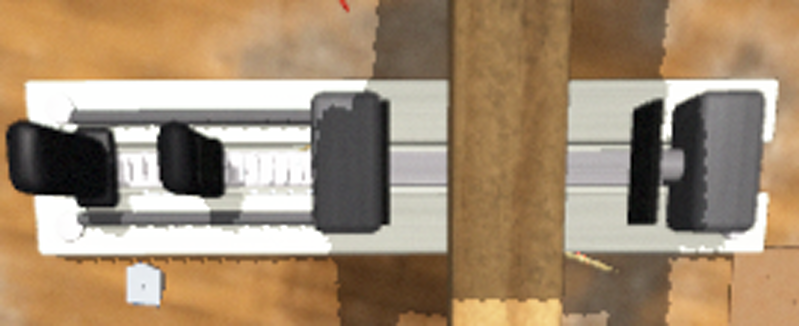

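The block lies square on the bed, between columns 450 and 568, and clear of both jaws. Now I'll do the first two pump strokes.

Run:
```python
from h import *
C=np.load("C.npy");yc=np.degrees(C[2])+90
Rz=R.from_euler('z',C[2]).as_matrix();w=lambda x,y,z:Rz@[x,y,0]+[C[0],C[1],z]
f=lambda:(Rz.T@arm.current_force()).round(1)
arm.move_to(w(0,-.109,.18),down(yc));arm.move_l(w(0,-.109,.059),feed=.2)
print(arm.current_width(),f(),arm.current_t())
for i in range(2):
    arm.grip(.042);print("sq",arm.current_width(),arm.current_grasp_force(),f(),arm.current_t())
    arm.grip(.088);print("op",arm.current_width(),f(),arm.current_t())
cv2.imwrite("pics/w5.png",arm.snapshot("scene")[:,:,::-1])
im=arm.snapshot("wrist");cv2.imwrite("pics/w5.png",im[:,:,::-1])
```

```text
0.0913243249499485 [-0.7 -0.2  0.2] 22.1417
sq 0.041979382823886024 5.817387253046036 [ 2.8 11.9  5.7] 23.0083
op 0.08827394637198571 [ 0.   0.3 -0.1] 23.8417
sq 0.04228516740132093 5.181938409805298 [ 2.1 10.  -1.8] 24.675
op 0.08775395027593819 [ 0.7 -0.1 -0.4] 25.5083
```

View pics/w5.png

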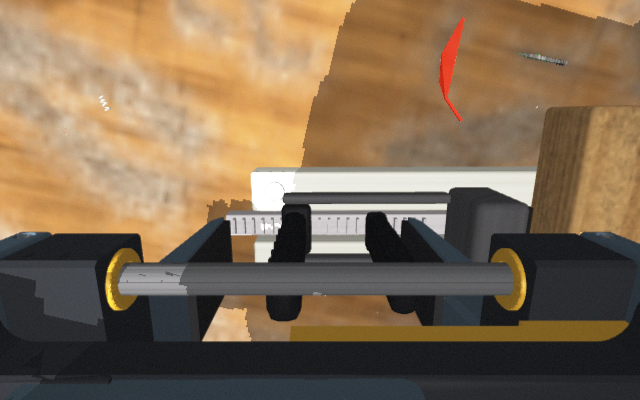

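The strokes drive the bar: its teeth now show beyond the grip at (240,222), and the fingers straddle trigger and grip cleanly. The next stroke goes in small steps, watching the force.

Run:
```python
from h import *
C=np.load("C.npy")
Rz=R.from_euler('z',C[2]).as_matrix()
f=lambda:(Rz.T@arm.current_force()).round(1)
for g in(.07,.06,.054,.050,.047,.0445,.042):
    arm.grip(g);a=f();print(g,round(arm.current_width(),4),round(arm.current_grasp_force(),1),a,arm.current_t())
    if a[1]>22: break
```

```text
0.07 0.0701 3.8 [ 0.7  7.6 -0.8] 26.0917
0.06 0.06 4.1 [1.4 8.  0.1] 26.475
0.054 0.054 4.2 [ 1.8  8.3 -1. ] 26.8
0.05 0.0503 4.3 [ 1.6  8.9 -0.2] 27.0917
0.047 0.0469 4.4 [ 1.7  8.7 -0.1] 27.3667
0.0445 0.0447 4.5 [ 2.2  8.5 -0.4] 27.6333
0.042 0.0423 5.2 [ 1.7 10.9 -0.1] 27.9
```

Run:
```python
from h import *
C=np.load("C.npy")
Rz=R.from_euler('z',C[2]).as_matrix();P=lambda y:Rz@[0,y,0]+[C[0],C[1],.059]
f=lambda:(Rz.T@arm.current_force()).round(1)
arm.grip(.088)
for w in(.068,.062,.058,.056,.0545,.053,.0515,.050,.0485,.047):
    arm.move_l(P(-.130+w/2),feed=.04);arm.grip(w);a=f()
    g=arm.current_grasp_force();print(w,round(arm.current_width(),4),round(g,1),a,arm.current_t())
    if g>9 or a[1]>15: break
```

```text
0.068 0.0679 0.0 [0.5 0.2 0.3] 29.7167
0.062 0.062 0.9 [-0.   2.2 -0.8] 30.2917
0.058 0.0578 3.7 [ 1.1  7.6 -1.5] 30.8333
0.056 0.0561 5.0 [ 1.6 11.1 -1.5] 31.3333
0.0545 0.0545 6.7 [ 2.1 13.  -1.1] 31.825
0.053 0.053 10.5 [ 1.6 13.6 -0.8] 32.3083
```

Run:
```python
from h import *
C=np.load("C.npy")
Rz=R.from_euler('z',C[2]).as_matrix();P=lambda y:Rz@[0,y,0]+[C[0],C[1],.059]
f=lambda:(Rz.T@arm.current_force()).round(1)
for w in(.052,.051,.050,.049,.048,.047):
    arm.move_l(P(-.130+w/2+.0005),feed=.02);arm.grip(w);arm.sleep(.2);a=f()[1];g=arm.current_grasp_force()
    print(w,round(arm.current_width(),4),round(g,1),a,"trig",round(g+a/2,1),"grip",round(g-a/2,1),arm.current_t())
    if g+a/2>22 and g-a/2>5: break
cv2.imwrite("pics/s6.png",arm.snapshot("wrist")[:,:,::-1])
```

```text
0.052 0.0524 15.4 8.5 trig 19.7 grip 11.2 32.975
0.051 0.051 18.0 9.5 trig 22.7 grip 13.2 33.6417
```

View pics/s6.png

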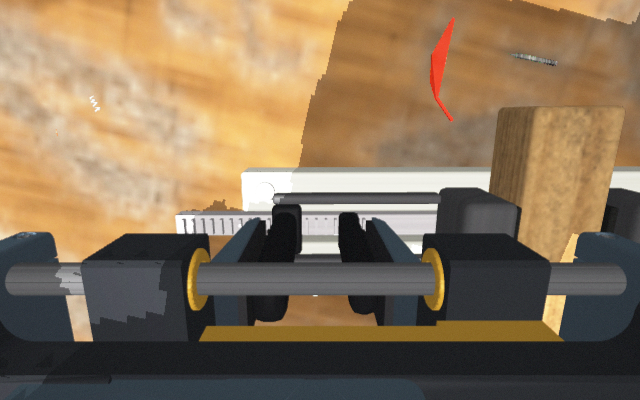

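The wrist view shows the block's near top corner at (500,107), apparently up against the fixed jaw. I'll check that by projection, then hand in if it agrees.

Run:
```python
from h import *
C=np.load("C.npy");Rz=R.from_euler('z',C[2]).as_matrix()
c=arm.get_calibration("wrist")
for uv in((500,107),(625,107)):print((Rz.T@(ray(c,uv,.06)-[C[0],C[1],0])).round(4))
a=(Rz.T@arm.current_force())[1];g=arm.current_grasp_force();print("trig",g+a/2,"grip",g-a/2,arm.current_t())
y=(Rz.T@(ray(c,(500,107),.06)-[C[0],C[1],0]))[1]
if abs(y)<.005 and g+a/2>18: arm.sleep(.5);print(arm.sign_off())
```

```text
[-0.0723 -0.0178  0.06  ]
[-0.0722  0.0413  0.06  ]
trig 22.84757659415895 grip 13.076209867194352 33.6917
```

Run:
```python
from h import *
C=np.load("C.npy");Rz=R.from_euler('z',C[2]).as_matrix()
c=arm.get_calibration("wrist");im=cv2.imread("pics/s6.png")
for l in((-.07,0,.06),(-.07,0,.022),(-.07,.044,.06),(-.07,.044,.022)):
    q=proj(c,Rz@[l[0],l[1],0]+[C[0],C[1],l[2]]);print(l,q.round(0));cv2.circle(im,(int(q[0]),int(q[1])),2,(0,0,255),-1)
cv2.imwrite("pics/s6c.png",cv2.resize(im[80:280,400:640],None,fx=3,fy=3,interpolation=cv2.INTER_CUBIC))
```

```text
(-0.07, 0, 0.06) [537. 112.]
(-0.07, 0, 0.022) [496. 112.]
(-0.07, 0.044, 0.06) [630. 112.]
(-0.07, 0.044, 0.022) [572. 112.]
```

View pics/s6c.png

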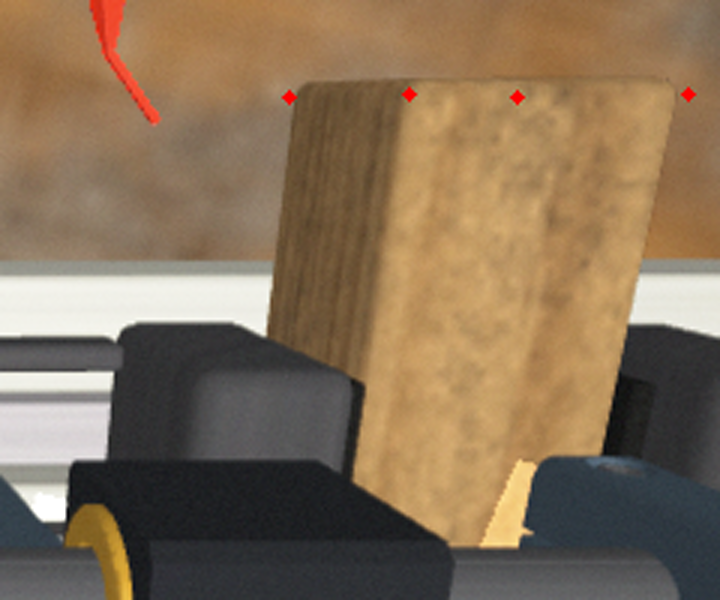

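The block sits within about 2 mm of the predicted seated position (red dots), flush to the rubber face with the pad pressed on it. I'm handing in while holding.

Run:
```python
from rig import arm
arm.sleep(.4);print(arm.current_grasp_force(),arm.current_force(),arm.current_t());print(arm.sign_off())
```

```text
17.963188737630844 [ 0.07750468  8.72220718 -2.06389532] 34.0917
the job is handed in; nothing more can be done
None
```

The job is handed in at about 34 s, though no verdict came back: the block is clamped square between the jaws, with an estimated 23 N on the trigger, 13 N on the grip and so about 15 N on the block, and the fingers still squeezing.

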